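# Hang a stamp rack on its slotted upright

### The job

Hang the loose wooden stamp rack on the empty slotted upright: put both its claws through the two slots, lower it so that the claws hook behind the plate, and let go so that it hangs on its own, resting on the spring catch. Then, no longer holding it, press down on top of the wooden bar until the rack drops fully home and the catch snaps back out and locks it; finish clear of it. Leave the jar, the hammer and the dish where they are.

Things in the scene. Friction and masses are not known exactly. Their poses are not given: they have to be found in the camera images.
- rack: Loose rack, 0.3-0.5 kg, standing on its flat underside: wooden bar with holes in its top, x -176 to -6 mm, y -23 to 23, z 0 to 36, and at its rear a steel back plate x -6 to 0, y -38 to 38, z 0 to 100, with two claws (rack_claws). Origin: underside, middle of the plate's rear face; x points the way the claws point, z up. Centre of mass about x -76.
- rack_claws (a point): Point midway between the two claws, on the necks' underside at the plate: rack frame (0,0,84) mm. The claws, at y +18 and -18, are 9 wide: a neck x 0 to 13, z 84 to 92 (rack frame), ending in a tongue turned down, x 7 to 13, z 64 to 92.
- upright_free: Empty slotted upright, fixed: grey steel channel 76 mm wide, 250 high, on a 110 x 110 x 6 foot. Front plate x 0 to 4, 30 free behind it. Origin: on the bench, middle of the front face; x points into the upright, away from the side where a rack hangs; z up. A hung rack has the same axes; fully home its origin is at (0,0,100) here, y within 3.
- slots (a point): Point midway between the two slots, on their lower sills at the front face: upright frame (0,0,184) mm. Slots at y +18 and -18, each 14 wide, z 184 to 228. The claws pass with the rack's origin at z 121 to 135 (upright frame); push in to x 0, then lower.
- catch_nose (a point): Catch below the slots, upright frame (-4,0,110) mm: it sticks 4 out of the face, 18 wide, z 107 to 113, top sloping, underside flat. A hooked rack let go rests on it by its lower edge, origin at z 110 to 114, bar drooping about 0.04 rad. 5 to 20 N down on the bar, 60 to 150 out from the plate, drives it past; at z 100 the nose springs into a window in the plate's foot (hidden by the wood).
- catch (a joint): Spring catch of the empty upright: 0 = out, up to 0.006 m = pushed back into the upright (4 to 6 N, level). The rack pushes it back about 0.004 while passing; it springs back to 0 when the rack is home and then stops it lifting straight off (2 mm play).
- upright_full: The other upright, same size and frame, fixed 0.17 to 0.31 m beside the empty one, on either side of it. A like rack, fixed, hangs on it already, with stamps standing up to 45 mm above its bar.
- jar: Lidded glass jar, 72 across, 80 high, standing; origin at the middle of its underside. Leave it alone.
- mallet: Hammer with wooden handle lying on the bench beyond the rack; origin under its middle. Leave it alone.
- dish: White dish, 80 across, 30 high; origin at the middle of its underside. Leave it alone.
Things that resemble listed ones, but are neither listed nor needed, are in the scene too. Of the things that look like the rack, take the one that is farthest from the robot's base at the start.

How it is judged:
By the outcome, as a careful person would: the job done as asked, in the order asked, and still so for the second after the job is handed in, with the robot touching nothing.
It also fails if it takes over 54 s, if anything falls off the work surface, if the arm or the gripper's body presses on something with over 40 N, if the wrist force passes 120 N, or if a joint passes its speed limit or range.

### The arm

A 6-joint arm with a two-finger parallel gripper is mounted at the origin on the work surface. World frame = base frame: x ahead of the robot, y to its left, z up, the work surface at z = 0. Lengths are in m, angles in degrees, forces in N, time in s.
With the tool pointing down it reaches from about 0.325 to 0.85 m from the base axis. Payload 4.4 kg.
Tool frame: the origin (TCP) lies between the finger pads; the fingertips stand ctrl.tips_ahead ahead of it and the grasp point (between the pads) lies 8 mm behind it (ctrl.tips_ahead is the distance from the TCP to the fingertips, in m); z points along the fingers, y is the line along which they close (so a half turn about z gives the same grasp; the last joint's range is limited). The gripper opens to 94 mm and grips with 3 to 60 N. Pads are 16 mm wide; open, the fingers measure 119 mm over their backs; the gripper's body (75 mm by 177 mm) begins 78 mm behind the grasp point.
Start: joints at [-76.06, 11.837, 88.321, -0, 79.842, -8.623], TCP at [0.221, -0.531, 0.216] pointing down, gripper open.
Joint ranges: [-156.59, 156.59], [-49.26, 127.26], [12.9, 141.05], [-63.56, 243.56], [4.71, 150.69], [-161.64, 161.64]. Speed limits (degrees/s): [159.86, 159.86, 180, 180, 180, 180].

### API

Orientations are given as a 3x3 rotation matrix whose columns are the frame's x, y, z axes.
In Python, from station import status, camera, ctrl, spotter gives the robot as it stands.
- The arm moves only by the tool step_arm, never from a script. Its argument "deltas" is a list of rows, each a list of 3 entries, a list of its own where there are three numbers: the shift along the tool's x, y, z in mm, then the turn about the tool's z in rad, then the opening, from 0 (shut) to 1 (fully open). A call has 1 to 10 rows; each row is the pose to reach, as a shift and turn from the pose commanded when the call began, along the tool's axes at that moment; what a row does not reach only later rows make up. A row lasts 1/12 s, in which the tool goes at most 41.7 mm and 7.16 degrees, less where a joint would pass 70% of its speed; a pose out of reach is approached as far as the arm can. A call with a gripper value outside its range is refused whole. The fingers move at their own pace and stop on an object; "force" is the grip in N (left out, the last holds). Time passes only in rows, so rows that repeat a pose let the fingers close. It gives the time, the measured TCP pose, the force, the opening and the grip force at its end, in the units of the state.
- status.get_obs(): the state, without advancing time (a new reading comes with each control period).
- camera(name): name is "scene" or "top" or "wrist"; returns a dict with "frame" (384x512x3 uint8, blue, green, red), "z_map" (384x512 float32, m along the optical axis (not along the pixel's ray), 0 where there is no reading), "fx", "fy", "cx", "cy" (pixels), "R" (3x3) and "t" (3): a world point X has camera coordinates R X + t. Camera axes: x right, y down, z forward; pixel columns grow to the right and rows downward; lengths in m; the calibration is good to about 2 mm. The wrist camera is an equidistant fisheye: a pixel r from the principal point sees the ray r / f radians off the axis. A picture is of the moment at which its call begins.
- ctrl.sign_off(): hands the job in; it is judged then, once.
Trained networks look in a picture, given as the dict that the camera call returned (one of the last four; its "shot" number tells which), for a name from the list of things; names that differ only in an ending like _2 or _b are one class to them, and where a whole thing is asked for, a point or a joint stands for the part that bears it (a point fixed in the world has none). Each returns a list of dicts, best first, with "conf" (0 to 1); they miss things now and then, are a little off and sometimes report something else, mostly with a low value. They report only what shows in the picture. A call takes as long as a camera call. They do not tell look-alikes from the thing itself.
- spotter.look_for(picture, query): "bbox" ([centre column, centre row, width, height] as shares, 0 to 1, of the picture: columns of its width, rows of its height, round what is visible of it).
- spotter.spot_point(picture, query): "point" ([column, row] as shares, 0 to 1, of the picture: columns of its width, rows of its height: a listed point, or the origin of a listed thing).
The state is a dict: "t": time; "joint_pos": joint angles; "dq": joint speeds; "effort": joint torques, N m; "tcp_pos": TCP position; "tcp_rot": TCP orientation; "contact_force": force on the tool from outside, world axes, zero at the start; "ft_torque": the same for the moment, N m; "finger_gap": opening from 0.0 (shut) to 1.0 (fully open); "grip_force": force on a finger pad.
Only numpy, scipy, OpenCV 4.12 (cv2) and the standard library are available. Lean on these libraries where they do the work, as an engineer would, in place of code of your own. Each camera call takes 0.05 s, during which the arm holds its last target. There are 200 camera calls.

## Working session

There is one attempt and no reset: what is moved stays moved. The work goes in short steps, Python scripts to look and compute and a tool call to move; the robot and the scene stay as the last step left them, time stands still between calls to the robot, and variables do not carry over. Pictures are saved under pics/ and viewed, at most 10 in all, crops included, and the job is handed in when it is done.

Besides the shell and the picture viewer there is one more tool, called after "Emit:" as name(argument=value, ...), one argument or row to a line, values as JSON. step_arm: Moves the arm, as the interface text tells. Its arguments: {"type":"object","properties":{"deltas":{"type":"array"},"force":{"type":"number"}},"required":["deltas"]}

```bash
mkdir -p pics; ls; cat > h.py <<'E'
import numpy as np, cv2
from station import status, camera, ctrl, spotter
def pt(c,u,v,win=2):
    u=int(round(u));v=int(round(v))
    z=c["z_map"][max(0,v-win):v+win+1,max(0,u-win):u+win+1]; z=z[z>0]
    if len(z)==0: return None
    z=np.median(z)
    p=np.array([(u-c["cx"])/c["fx"]*z,(v-c["cy"])/c["fy"]*z,z])
    return np.array(c["R"]).T@(p-np.array(c["t"]))
def cloud(c):
    z=c["z_map"]; v,u=np.mgrid[:z.shape[0],:z.shape[1]]
    p=np.stack([(u-c["cx"])/c["fx"]*z,(v-c["cy"])/c["fy"]*z,z],-1)
    w=(p-np.array(c["t"]))@np.array(c["R"]); w[z<=0]=np.nan
    return w
E
python3 - <<'E'
from h import *
np.set_printoptions(precision=3,suppress=True)
ims=[]
print(ctrl.tips_ahead)
for n in("scene","top"):
    c=camera(n); f=c["frame"].copy(); print(n,c["fx"],c["fy"],c["cx"],c["cy"],np.array(c["R"]).tolist(),c["t"])
    np.savez(f"{n}.npz",z_map=c["z_map"],frame=c["frame"],fx=c["fx"],fy=c["fy"],cx=c["cx"],cy=c["cy"],R=c["R"],t=c["t"])
    for q in("rack","upright_free","jar","mallet","dish"):
        for d in spotter.look_for(c,q)[:4]:
            b=d["bbox"]; u,v=b[0]*512,b[1]*384
            print(q,round(d["conf"],2),np.array([u,v,b[2]*512,b[3]*384]).round(),pt(c,u,v))
    for q in("rack","rack_claws","slots","catch_nose","upright_free"):
        for d in spotter.spot_point(c,q)[:3]:
            u,v=d["point"][0]*512,d["point"][1]*384
            print("P",q,round(d["conf"],2),round(u),round(v),pt(c,u,v))
    cv2.imwrite(f"pics/{n}0.png",cv2.resize(f,(768,576),interpolation=cv2.INTER_CUBIC))
E
```

```text
pics
0.011
scene 368.3011568515611 368.3011568515611 255.7707012201665 197.18041696677233 [[0.5370220741336256, 0.843541856013268, 0.006665511751535853], [0.6462581738462891, -0.40632163825943873, -0.6459513131955265], [-0.5421786279724405, 0.3511977554538994, -0.7633495083735002]] [-0.251 -0.174  1.484]
rack 0.69 [165. 269.  31.  57.] [ 0.444 -0.309  0.035]
rack 0.6 [132. 217.  61.  42.] [ 0.202 -0.323  0.033]
upright_free 0.79 [358. 211.  56.  73.] [0.623 0.283 0.109]
jar 0.83 [350. 179.  27.  23.] [0.474 0.397 0.056]
jar 0.55 [164. 269.  35.  58.] [ 0.443 -0.311  0.036]
mallet 0.98 [241. 311.  88.  66.] [ 0.675 -0.181  0.025]
mallet 0.46 [358. 210.  58.  74.] [0.623 0.281 0.115]
dish 0.64 [254. 226.  17.  17.] [0.435 0.014 0.006]
P rack 0.83 168 294 [ 0.506 -0.332  0.001]
P rack 0.58 114 232 [ 0.217 -0.394  0.018]
P rack_claws 0.65 110 216 [ 0.128 -0.384 -0.001]
P rack_claws 0.64 162 279 [ 0.504 -0.333  0.092]
P slots 0.76 361 188 [0.601 0.291 0.192]
P slots 0.52 163 281 [ 0.504 -0.332  0.08 ]
P catch_nose 0.69 355 205 [0.607 0.281 0.124]
P catch_nose 0.25 169 294 [ 0.507 -0.33   
[... 512 characters left out ...]
038]
upright_free 0.97 [181. 137.  42.  39.] [0.594 0.282 0.161]
jar 0.88 [148. 176.  25.  18.] [0.464 0.418 0.081]
mallet 0.75 [306. 128.  65.  24.] [ 0.669 -0.18   0.024]
mallet 0.62 [341. 188.  25.  49.] [ 0.431 -0.313  0.038]
mallet 0.57 [183. 138.  48.  39.] [0.593 0.277 0.15 ]
dish 0.66 [257. 186.  20.  16.] [0.438 0.01  0.008]
P rack 0.87 338 170 [ 0.501 -0.302  0.038]
P rack 0.59 359 247 [ 0.208 -0.379  0.038]
P rack_claws 0.69 186 148 [0.587 0.294 0.007]
P rack_claws 0.64 364 250 [ 0.199 -0.388  0.071]
P rack_claws 0.61 347 166 [ 0.523 -0.346  0.005]
P slots 0.91 174 131 [0.597 0.291 0.234]
P catch_nose 0.95 181 141 [0.598 0.299 0.083]
P upright_free 0.76 185 145 [0.597 0.296 0.018]
```

View pics/scene0.png

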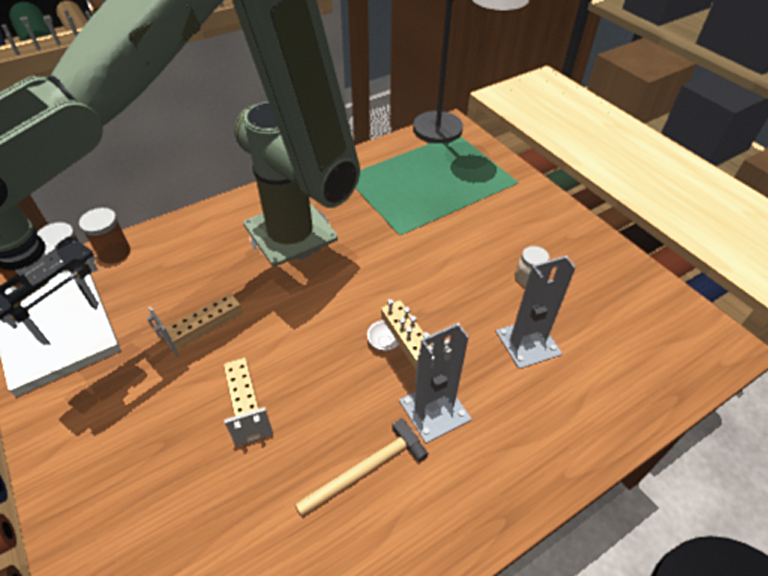

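View pics/top0.png

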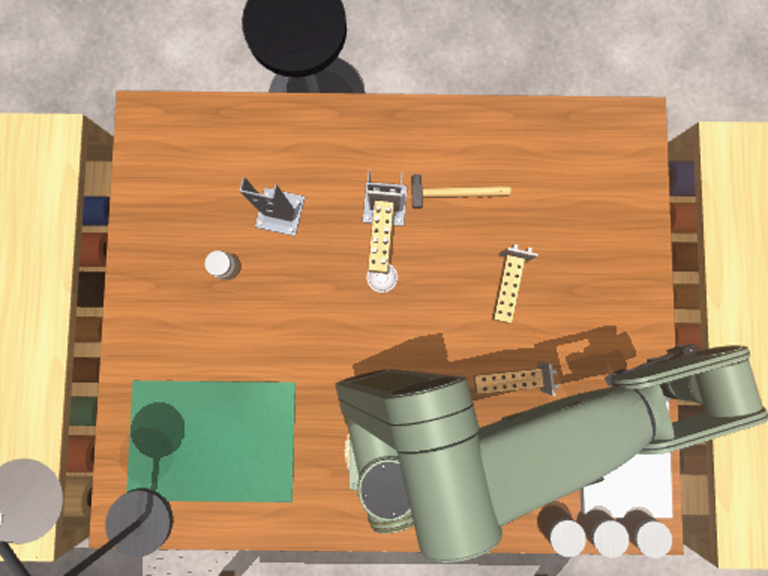

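The two rack look-alikes in the scene picture are at (245,400), about 0.53 m from the base, and at (195,320), about 0.38 m. The pale one at (245,400), short of the hammer, is farther away, so it is the target. The empty upright is at (540,310) and the occupied one at (440,380). Next I'll fit poses from the depth data and enlarge the target.

```bash
python3 - <<'E'
from h import *
np.set_printoptions(precision=4,suppress=True)
P=[]
for n in("scene","top"):
    c=dict(np.load(n+".npz")); w=cloud(c).reshape(-1,3); w=w[~np.isnan(w[:,0])]; 
    def sel(x,y,r,z0,z1): return w[(np.hypot(w[:,0]-x,w[:,1]-y)<r)&(w[:,2]>z0)&(w[:,2]<z1)]
    top=sel(.44,-.31,.14,.028,.045); 
    print(n,"bar",len(top),top.mean(0),cv2.minAreaRect(top[:,:2].astype(np.float32)*1000))
    pl=sel(.44,-.31,.14,.05,.12); print("plate",len(pl),pl.mean(0),cv2.minAreaRect(pl[:,:2].astype(np.float32)*1000), pl[:,2].max())
    u=sel(.61,.285,.1,.02,.26); print("upr",len(u),cv2.minAreaRect(u[:,:2].astype(np.float32)*1000),u[:,2].max())
    f=sel(.61,.285,.1,.003,.012); print("foot",len(f),cv2.minAreaRect(f[:,:2].astype(np.float32)*1000))
    tp=sel(.61,.285,.1,.24,.26); print("uprtop",len(tp),cv2.minAreaRect(tp[:,:2].astype(np.float32)*1000))
    F=sel(.44,.02,.25,.05,.26); 
    P.append((n,u,pl,top,F))
# plot xy
img=np.full((600,800,3),255,np.uint8)
for k,(n,u,pl,top,F) in enumerate(P):
    for p in u:
        col=(255,0,0) if k else (0,0,255)
        cv2.circle(img,(int(200-(p[1]-.285)*1800),int(300-(p[0]-.61)*1800)),1,col,-1)
    for p in np.vstack([pl,top]):
        cv2.circle(img,(int(600-(p[1]+.31)*1800),int(300-(p[0]-.45)*1800)),1,col,-1)
c=dict(np.load("scene.npz"));cr=c["frame"][235:305,140:190]
img[0:210,0:150]=cv2.resize(cr,(150,210),interpolation=cv2.INTER_CUBIC)
cr=c["frame"][165:250,320:385]
img[0:212,220:383]=cv2.resize(cr,(163,212),interpolation=cv2.INTER_CUBIC)
cv2.imwrite("pics/fit.png",img)
E
```

```text
scene bar 621 [ 0.412  -0.3091  0.0355] ((420.6017150878906, -309.991943359375), (75.54705810546875, 176.59071350097656), 77.52899169921875)
plate 314 [ 0.5062 -0.3292  0.0818] ((507.9276428222656, -329.36688232421875), (75.8067398071289, 22.942474365234375), 79.02106475830078) 0.10318316082613818
upr 1343 ((613.854736328125, 290.63226318359375), (79.96109008789062, 37.897682189941406), 76.98609161376953) 0.2531433095495116
foot 607 ((614.0013427734375, 276.2801513671875), (189.14495849609375, 170.0489959716797), 29.281808853149414)
uprtop 126 ((614.984130859375, 290.69122314453125), (78.35796356201172, 37.58597946166992), 78.49922943115234)
top bar 551 [ 0.4171 -0.3055  0.0368] ((417.4615783691406, -301.8953857421875), (72.78243255615234, 171.88473510742188), 75.5500259399414)
plate 117 [ 0.5028 -0.3236  0.0852] ((507.4425964355469, -325.2319641113281), (75.8836898803711, 20.18503189086914), 77.22314453125) 0.10580706139125988
upr 488 ((612.0050659179688, 294.86309814453125), (76.82132720947266, 37.911441802978516), 77.79100036621094) 0.2576284930098838
foot 693 ((609.1885986328125, 284.4461364746094), (194.04339599609375, 191.56625366210938), 10.928775787353516)
uprtop 77 ((613.59228515625, 295.0484313964844), (75.80191040039062, 34.808109283447266), 77.85697937011719)
```

View pics/fit.png

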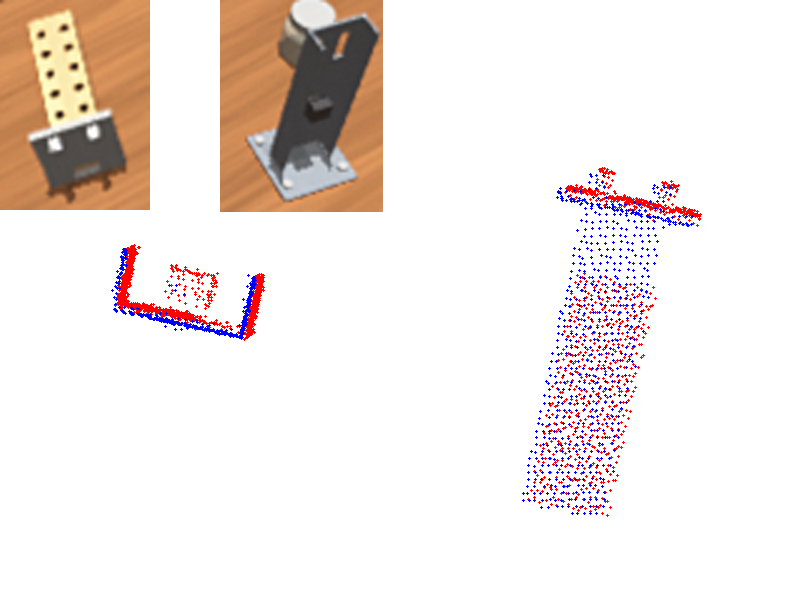

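The enlarged crop confirms it: the pale rack has two claws and a free plate. It and the upright both point at about -12°. I'll compute the approach.

```bash
cat >> h.py <<'E'
def to(p,yaw=None):
    o=status.get_obs(); R=np.array(o["tcp_rot"]); d=R.T@(np.array(p)-o["tcp_pos"])*1000
    y=np.arctan2(R[1,1],R[0,1]); out=[d.round(1)]
    if yaw is not None:
        a=(np.radians(yaw)-y+np.pi/2)%np.pi-np.pi/2; out.append(("tool turn",round(-a*np.sign(-R[2,2]),4)))
    print("t",o["t"],"tcp",np.array(o["tcp_pos"]).round(4),"yaw_y",np.degrees(y).round(2),"F",np.array(o["contact_force"]).round(1),"gap",o["finger_gap"],"->",*out)
E
python3 - <<'E'
from h import *
to([.430,-.3104,.2],78); print(np.array(status.get_obs()["tcp_rot"]).round(3))
E
```

```text
t 1.1 tcp [ 0.2206 -0.531   0.2164] yaw_y -67.44 F [0.9 0.7 0.1] gap 1.0003974865362961 -> [ 278.  -123.4   16.4] ('tool turn', np.float64(0.6032))
[[ 0.923  0.384 -0.   ]
 [ 0.384 -0.923  0.   ]
 [-0.    -0.    -1.   ]]
```

Emit:
step_arm(
  deltas=[
    [[35,-16,2],0.075,1],
    [[70,-31,4],0.15,1],
    [[105,-46,6],0.225,1],
    [[140,-62,8],0.3,1],
    [[175,-78,10],0.38,1],
    [[210,-93,12],0.455,1],
    [[245,-109,14],0.53,1],
    [[278,-123.4,16.4],0.603,1],
    [[278,-123.4,16.4],0.603,1],
    [[278,-123.4,16.4],0.603,1],
  ],
  force=40,
)

```text
t: 1.93
tcp_pos: [0.4309, -0.3089, 0.1999]
tcp_rot: [[0.979, -0.203, -0.0], [-0.203, -0.979, -0.0], [-0.0, 0.0, -1.0]]
contact_force: [-0.5, 0.6, -0.1]
finger_gap: 1.003
grip_force: 0.0
```

```bash
cat >> h.py <<'E'
def ray(c,u,v):  # wrist fisheye: world origin, direction
    d=np.array([u-c["cx"],v-c["cy"]]); r=np.hypot(*d); th=r/c["fx"]
    k=np.array([*(d/max(r,1e-9)*np.sin(th)),np.cos(th)]); R=np.array(c["R"])
    return -R.T@np.array(c["t"]), R.T@k
def wcloud(c):
    z=c["z_map"]; v,u=np.mgrid[:z.shape[0],:z.shape[1]]; dx=u-c["cx"];dy=v-c["cy"];r=np.hypot(dx,dy)+1e-9; t=r/c["fx"]
    s=np.tan(t)*z/r; p=np.stack([dx*s,dy*s,z],-1); w=(p-np.array(c["t"]))@np.array(c["R"]); w[(z<=0)|(t>1.4)]=np.nan; return w
E
python3 - <<'E'
from h import *
c=camera("wrist"); print(c["fx"],-np.array(c["R"]).T@c["t"]); w=wcloud(c).reshape(-1,3); w=w[~np.isnan(w[:,0])]
def sel(x,y,r,z0,z1): return w[(np.hypot(w[:,0]-x,w[:,1]-y)<r)&(w[:,2]>z0)&(w[:,2]<z1)]
for a,b in((.03,.042),(.06,.12),(.094,.12)):
    s=sel(.44,-.31,.14,a,b); print(len(s),s.mean(0).round(4),cv2.minAreaRect(s[:,:2].astype(np.float32)*1000))
for q in("rack","rack_claws"):
    for d in spotter.spot_point(c,q)[:2]: 
        u,v=d["point"][0]*512,d["point"][1]*384
        print(q,d["conf"],u,v,wcloud(c)[int(v),int(u)])
to([.430,-.3104,.2],78)
E
```

```text
297.3186396354542 [ 0.50510301 -0.32421637  0.36762228]
5361 [ 0.4207 -0.3096  0.0355] ((415.7022705078125, -308.891357421875), (46.231422424316406, 167.42478942871094), 77.91190338134766)
887 [ 0.5053 -0.3274  0.0962] ((508.09088134765625, -327.6496276855469), (74.87570190429688, 20.104724884033203), 80.2095718383789)
568 [ 0.5019 -0.3266  0.0996] ((501.85382080078125, -326.5877990722656), (74.89691925048828, 5.844152927398682), 78.32901000976562)
rack 0.94 343.808 312.61440000000005 [ 0.45116843 -0.33648551  0.3032939 ]
rack 0.81 261.6832 117.08160000000001 [ 5.05561126e-01 -3.26579352e-01  1.54859126e-05]
rack_claws 0.67 360.8064 348.096 [ 0.10248391 -0.42052629 -0.00070313]
rack_claws 0.66 262.1952 115.008 [ 5.07738186e-01 -3.28283218e-01 -4.29691467e-04]
t 2.0833 tcp [ 0.4294 -0.3113  0.2002] yaw_y -102.02 F [-0.2 -1.   0.3] gap 1.0002061230087655 -> [ 0.4 -1.   0.2] ('tool turn', np.float64(-0.0004))
```

Emit:
step_arm(
  deltas=[
    [[0,-0.5,35],0,1],
    [[0,-0.5,72],0,1],
    [[0,-0.5,110],0,1],
    [[0,-0.5,145],0,1],
    [[0,-0.5,170],0,1],
    [[0,-0.5,181],0,1],
    [[0,-0.5,185],0,1],
    [[0,-0.5,185],0,1],
    [[0,-0.5,185],0,0.3],
    [[0,-0.5,185],0,0.3],
  ],
  force=40,
)

```text
t: 2.92
tcp_pos: [0.4315, -0.3117, 0.0172]
tcp_rot: [[0.978, -0.208, 0.003], [-0.208, -0.978, -0.003], [0.004, 0.002, -1.0]]
contact_force: [0.1, 0.1, 0.5]
finger_gap: 0.893
grip_force: 0.0
```

Emit:
step_arm(
  deltas=[
    [[0,0,0],0,0.3],
    [[0,0,0],0,0.3],
    [[0,0,0],0,0.3],
    [[0,0,0],0,0.3],
    [[0,0,0],0,0.3],
    [[0,0,0],0,0.3],
    [[0,0,0],0,0.3],
  ],
)

```text
t: 3.5
tcp_pos: [0.4302, -0.3103, 0.0153]
tcp_rot: [[0.978, -0.207, 0.0], [-0.207, -0.978, -0.001], [0.0, 0.001, -1.0]]
contact_force: [-0.1, -1.1, 0.6]
finger_gap: 0.483
grip_force: 40.0
```

Emit:
step_arm(
  deltas=[
    [[0,0,-10],0,0.3],
    [[0,0,-30],0,0.3],
    [[0,0,-60],0,0.3],
    [[0,0,-95],0,0.3],
    [[0,0,-130],0,0.3],
    [[0,0,-160],0,0.3],
    [[0,0,-185],0,0.3],
    [[0,0,-200],0,0.3],
    [[0,0,-210],0,0.3],
    [[0,0,-210],0,0.3],
  ],
)

```text
t: 4.33
tcp_pos: [0.4308, -0.3103, 0.2273]
tcp_rot: [[0.978, -0.208, 0.003], [-0.208, -0.978, -0.002], [0.003, 0.002, -1.0]]
contact_force: [-0.1, -0.1, -4.3]
finger_gap: 0.488
grip_force: 40.0
```

Emit:
step_arm(
  deltas=[
    [[-2,-10,0],0,0.3],
    [[-5,-30,0],0,0.3],
    [[-11,-60,0],0,0.3],
    [[-18,-95,0],0,0.3],
    [[-26,-130,0],0,0.3],
    [[-33,-165,0],0,0.3],
    [[-40,-200,0],0,0.3],
    [[-47,-235,0],0,0.3],
    [[-54,-270,0],0,0.3],
    [[-61,-305,0],0,0.3],
  ],
)

```text
t: 5.17
tcp_pos: [0.4312, 0.0038, 0.2226]
tcp_rot: [[0.978, -0.208, -0.005], [-0.208, -0.978, 0.001], [-0.005, -0.0, -1.0]]
contact_force: [1.3, -0.2, -3.8]
finger_gap: 0.489
grip_force: 40.0
```

Emit:
step_arm(
  deltas=[
    [[-7,-35,0],0,0.3],
    [[-14,-70,0],0,0.3],
    [[-21,-105,0],0,0.3],
    [[-28,-140,0],0,0.3],
    [[-35,-175,0],0,0.3],
    [[-42,-210,0],0,0.3],
    [[-49,-245,0],0,0.3],
    [[-55,-280,0],0,0.3],
    [[-59,-305,0],0,0.3],
    [[-61,-319,0],0,0.3],
  ],
)

```text
t: 6.0
tcp_pos: [0.4376, 0.3284, 0.2222]
tcp_rot: [[0.979, -0.205, -0.005], [-0.205, -0.979, -0.001], [-0.005, 0.002, -1.0]]
contact_force: [-0.2, -1.3, -4.7]
finger_gap: 0.488
grip_force: 40.0
```

Emit:
step_arm(
  deltas=[
    [[0,0,0],0,0.3],
    [[0,0,0],0,0.3],
    [[0,0,0],0,0.3],
  ],
)

```text
t: 6.25
tcp_pos: [0.4395, 0.3245, 0.2238]
tcp_rot: [[0.978, -0.208, -0.002], [-0.208, -0.978, -0.002], [-0.002, 0.003, -1.0]]
contact_force: [0.0, -0.6, -3.4]
finger_gap: 0.486
grip_force: 40.0
```

```bash
cat > meas.py <<'E'
from h import *
import sys
np.set_printoptions(precision=1,suppress=True)
c=camera("wrist"); w=wcloud(c).reshape(-1,3); w=w[~np.isnan(w[:,0])]
o=status.get_obs(); R=np.array(o["tcp_rot"]); 
C=-np.array(c["R"]).T@c["t"]; print("cam-in-tool",R.T@(C-o["tcp_pos"])*1000)
loc=(w-np.array(o["tcp_pos"]))@R*1000   # tool coords mm
# in tool coords: x toward upright, y = -rack y, z down
P=loc[(loc[:,0]>55)&(loc[:,0]<95)&(np.abs(loc[:,1])<45)&(loc[:,2]>-95)&(loc[:,2]<-65)]
T=P[P[:,2]<-80.5] if len(P) else P
if len(T): print("rack top edge",len(T),np.median(T,0),T.min(0),T.max(0),cv2.minAreaRect(T[:,:2].astype(np.float32)))
z=w[:,2]; 
U=w[(np.hypot(w[:,0]-.612,w[:,1]-.292)<.07)]
for a,b in((.24,.262),(.13,.24)):
    s=U[(U[:,2]>a)&(U[:,2]<b)]
    if len(s)>20: print("upr",a,len(s),s.mean(0)*1000,cv2.minAreaRect((s[:,:2]*1000).astype(np.float32)))
np.savez("w.npz",w=w,loc=loc); cv2.imwrite("pics/"+sys.argv[1]+".png",cv2.resize(c["frame"],(768,576)))
to(o["tcp_pos"],78)
E
python3 meas.py w1; python3 - <<'E'
import sys; sys.path.insert(0,".")
from h import *
for n in ("scene","top"):
    c=camera(n); w=cloud(c)
    for q in("slots","catch_nose","upright_free","rack_claws"):
        for d in spotter.spot_point(c,q)[:2]:
            u,v=d["point"][0]*512,d["point"][1]*384; print(n,q,round(d["conf"],2),round(u),round(v),pt(c,u,v).round(4))
    w=w.reshape(-1,3); U=w[(np.hypot(w[:,0]-.612,w[:,1]-.292)<.07)&(w[:,2]>.02)&(w[:,2]<.26)]
    print(len(U),cv2.minAreaRect((U[:,:2]*1000).astype(np.float32)))
E
```

```text
cam-in-tool [  75.4   -0.3 -167.3]
rack top edge 5328 [ 73.3  -0.8 -83.8] [ 70.1 -38.8 -85.8] [ 76.3  37.9 -81.6] ((73.20905303955078, -0.4447479248046875), (6.178701400756836, 76.61366271972656), 0.001785866217687726)
upr 0.13 2536 [597.5 297.  164.3] ((598.9227294921875, 296.5667724609375), (76.69799041748047, 5.45543098449707), 77.48406982421875)
t 6.3 tcp [0.4 0.3 0.2] yaw_y -102.06 F [ 0.5 -0.5 -2.6] gap 0.483832852096253 -> [0. 0. 0.] ('tool turn', np.float64(-0.0011))
scene slots 0.96 360 188 [0.6195 0.259  0.2288]
scene catch_nose 0.76 355 204 [0.606  0.2808 0.1273]
scene upright_free 0.92 347 225 [0.6178 0.2583 0.0455]
scene upright_free 0.71 289 269 [0.6319 0.018  0.0068]
scene rack_claws 0.95 356 141 [0.5167 0.316  0.3046]
scene rack_claws 0.89 109 216 [ 1.271e-01 -3.871e-01  2.000e-04]
1340 ((614.293212890625, 290.72900390625), (80.21267700195312, 37.877052307128906), 77.572021484375)
top slots 0.76 178 132 [0.594  0.2772 0.2327]
top slots 0.38 163 149 [0.5825 0.3864 0.0027]
top catch_nose 0.59 179 140 [0.5953 0.3003 0.1091]
top upright_free 0.72 183 147 [0.5905 0.3059 0.0079]
top rack_claws 0.84 163 153 [0.5101 0.3083 0.2949]
top rack_claws 0.64 366 251 [ 0.1972 -0.3874  0.0961]
484 ((612.5195922851562, 295.1612854003906), (77.00187683105469, 38.168556213378906), 78.26168823242188)
```

```bash
cat > face.py <<'E'
import numpy as np
np.set_printoptions(precision=2,suppress=True)
d=np.load("w.npz"); L=d["loc"]; w=d["w"]
m=(np.hypot(w[:,0]-.6,w[:,1]-.296)<.06)&(w[:,2]>.03)&(w[:,2]<.26)
F=L[m]; W=w[m]
f=F[W[:,2]<.25]; x0=np.median(f[:,0])
f=f[abs(f[:,0]-x0)<4]; A=np.c_[f[:,1],f[:,2],np.ones(len(f))]
k=np.linalg.lstsq(A,f[:,0],rcond=None)[0]; print("face x = k.(y,z,1)",k,"n",len(f),"resid",np.std(A@k-f[:,0]))
for z0 in (40,80,120,150,170,190,200,210,220,230,240,246):
    s=F[(W[:,2]*1000>z0)&(W[:,2]*1000<z0+6)]; s=s[abs(s[:,0]-k[0]*s[:,1]-k[1]*s[:,2]-k[2])<3]
    if len(s)>10:
        y=np.sort(s[:,1]); g=np.diff(y); i=np.where(g>5)[0]
        print(z0,len(s),"y",y[0],y[-1],"mid",(y[0]+y[-1])/2,"gaps",[(round(y[j],1),round(y[j+1],1)) for j in i])
n=F[(F[:,0]-k[0]*F[:,1]-k[1]*F[:,2]-k[2]<-2.0)]; Wn=W[(F[:,0]-k[0]*F[:,1]-k[1]*F[:,2]-k[2]<-2.0)]
q=(Wn[:,2]>.09)&(Wn[:,2]<.13); print("catch",q.sum(),n[q].min(0),n[q].max(0),Wn[q].min(0)*1000,Wn[q].max(0)*1000) if q.any() else 0
print("zmax",W[:,2].max()*1000)
E
python3 face.py
```

```text
face x = k.(y,z,1) [ -0.    -0.   160.03] n 4368 resid 0.5469625877529428
40 90 y -44.67483106094554 29.91564160374738 mid -7.379594728599082 gaps []
80 121 y -43.932999004030435 29.824073044507678 mid -7.054462979761379 gaps []
120 151 y -44.43182670771754 31.121660280816755 mid -6.655083213450393 gaps []
150 212 y -44.3777471986177 32.06687935960344 mid -6.155433919507129 gaps []
170 295 y -44.37926418160135 31.861689397345835 mid -6.258787392127758 gaps []
190 70 y -43.999020428655676 31.66077404769796 mid -6.169123190478858 gaps [(np.float64(-31.5), np.float64(-16.6)), (np.float64(-5.0), np.float64(19.5))]
catch 36 [156.36 -15.22 111.88] [157.88   1.62 116.05] [592.71 289.68 107.88] [596.91 306.31 112.06]
zmax 194.22473161766666
```

View pics/w1.png

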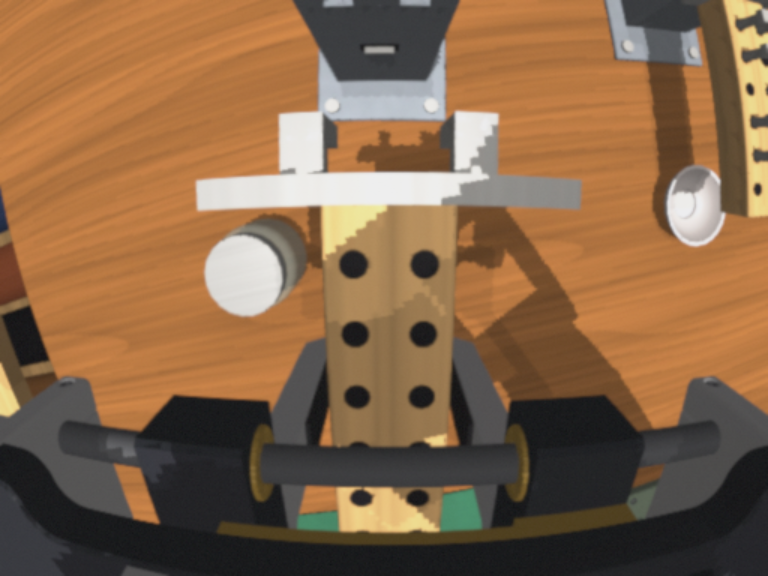

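The wrist view shows the rack square to the upright, with the claws at about (300,140) and (475,140) and the catch nose at (380,48). The face is 84 mm ahead, with a 5.7 mm lateral shift and 81 mm of lowering needed.

Emit:
step_arm(
  deltas=[
    [[5,-1,10],0,0.3],
    [[12,-3,28],0,0.3],
    [[20,-5,48],0,0.3],
    [[30,-5.7,66],0,0.3],
    [[37,-5.7,77],0,0.3],
    [[40,-5.7,81],0,0.3],
    [[40,-5.7,81],0,0.3],
    [[40,-5.7,81],0,0.3],
    [[40,-5.7,81],0,0.3],
    [[40,-5.7,81],0,0.3],
  ],
)

```text
t: 7.63
tcp_pos: [0.4812, 0.3237, 0.1455]
tcp_rot: [[0.978, -0.207, 0.002], [-0.207, -0.978, 0.001], [0.002, -0.002, -1.0]]
contact_force: [0.6, 0.1, -3.0]
finger_gap: 0.488
grip_force: 40.0
```

```bash
python3 meas.py w2; sed -i 's/(40,80,120,150,170,190,200,210,220,230,240,246)/(150,170,178,184,190,196,202,208,214,220,226,232,240,246)/' face.py; python3 face.py
```

```text
cam-in-tool [  75.8   -0.1 -167.8]
rack top edge 5354 [ 73.7  -0.7 -84.3] [ 70.6 -38.7 -86.3] [ 76.7  38.4 -82. ] ((73.62470245361328, -0.14231109619140625), (6.113733291625977, 77.10040283203125), 0.0053166719153523445)
upr 0.13 15598 [577.1 301.1 201.3] ((587.3245239257812, 299.0885925292969), (76.68345642089844, 88.6344223022461), 77.17959594726562)
t 7.6833 tcp [0.5 0.3 0.1] yaw_y -101.97 F [-0.2  0.4 -3. ] gap 0.48576307955364956 -> [0. 0. 0.] ('tool turn', np.float64(0.0006))
face x = k.(y,z,1) [ -0.   -0.  119.4] n 10035 resid 0.6114829250563639
150 410 y -35.88656655820759 40.04931419937029 mid 2.0813738205813515 gaps []
170 546 y -35.918024307005595 39.995983613578225 mid 2.038979653286315 gaps []
178 951 y -35.74903261046387 39.79866643403846 mid 2.024816911787294 gaps []
184 605 y -36.01898207872696 40.415407630974 mid 2.1982127761235226 gaps []
190 578 y -36.143343572685005 39.90295091837343 mid 1.8798036728442113 gaps [(np.float64(-22.8), np.float64(-8.9)), (np.float64(13.0), np.float64(26.7))]
196 665 y -36.08110052094589 40.393343838839165 mid 2.1561216589466383 gaps [(np.float64(-22.7), np.float64(-9.0)), (np.float64(12.8), np.float64(26.5))]
202 760 y -36.155006010816464 40.123086885805456 mid 1.984040437494496 gaps [(np.float64(-22.8), np.float64(-8.8)), (np.float64(13.0), np.float64(26.6))]
208 523 y -36.30990808396451 40.19237186181719 mid 1.9412318889263425 gaps [(np.float64(-22.7), np.float64(-9.1)), (np.float64(13.0), np.float64(26.7))]
214 105 y -35.85002416581362 40.122274803305054 mid 2.136125318745716 gaps [(np.float64(-27.1), np.float64(26.7))]
catch 75 [115.68  -6.99  33.44] [117.25  10.53  37.22] [592.19 289.09 108.4 ] [597.28 306.44 112.18]
zmax 231.84899584204678
```

Emit:
step_arm(
  deltas=[
    [[8,1.5,0],0,0.3],
    [[16,2.4,0],0,0.3],
    [[20,2.4,0],0,0.3],
    [[20,2.4,0],0,0.3],
    [[20,2.4,0],0,0.3],
    [[20,2.4,0],0,0.3],
  ],
)

```text
t: 8.18
tcp_pos: [0.4997, 0.3165, 0.1438]
tcp_rot: [[0.978, -0.208, -0.001], [-0.208, -0.978, -0.0], [-0.001, 0.0, -1.0]]
contact_force: [-0.4, 0.6, -3.6]
finger_gap: 0.486
grip_force: 40.0
```

```bash
cat >> face.py <<'E'
on=abs(F[:,0]-k[0]*F[:,1]-k[1]*F[:,2]-k[2])<2
mid=float(__import__("os").environ.get("MID","0"))
for s in(-18,18):
    q=F[on&(abs(F[:,1]-mid-s)<4)]; z=np.sort(q[:,2]); g=np.diff(z); i=g.argmax(); print("slot",s,"z(tool) upper edge",z[i],"sill",z[i+1])
C=L[(L[:,0]>77.5)&(L[:,0]<92)&(abs(L[:,1])<30)&(L[:,2]<-70)&(L[:,2]>-90)]
for sg in(-1,1):
    q=C[C[:,1]*sg>5]
    if len(q): print("claw",len(q),"y",np.percentile(q[:,1],[1,99]),"xmax",q[:,0].max(),"ztop",np.median(q[:,2]))
E
python3 meas.py w3; python3 face.py
```

```text
cam-in-tool [  75.8    0.  -167.7]
rack top edge 5356 [ 73.8  -0.6 -84.2] [ 70.6 -38.8 -86.5] [ 76.8  38.4 -82. ] ((73.70938110351562, -0.2052001953125), (77.1316146850586, 6.161204814910889), 89.98200988769531)
upr 0.24 8632 [598.5 296.5 247.3] ((601.7030639648438, 296.0118713378906), (77.52642822265625, 10.671730995178223), 77.451904296875)
upr 0.13 22737 [583.1 299.5 205.9] ((583.9251708984375, 299.2621765136719), (78.2685546875, 82.00038146972656), 77.1958999633789)
t 8.2333 tcp [0.5 0.3 0.1] yaw_y -101.99 F [-0.4 -0.2 -3.9] gap 0.4860911875438337 -> [0. 0. 0.] ('tool turn', np.float64(0.0002))
face x = k.(y,z,1) [-0.   -0.01 99.84] n 18407 resid 0.890535659605071
150 198 y -39.140671907962094 36.683247862762535 mid -1.2287120225997796 gaps []
170 369 y -39.22820157565675 36.713660494643925 mid -1.2572705405064113 gaps []
178 733 y -38.916383197196325 36.500913166292946 mid -1.2077350154516893 gaps []
184 417 y -39.28552074546066 36.83651085329176 mid -1.2245049460844477 gaps []
190 408 y -39.184040356977796 36.80930043175492 mid -1.187369962611438 gaps [(np.float64(-25.8), np.fl
[... 894 characters left out ...]
 37.2564716180069 mid -0.9839786955422625 gaps []
232 1808 y -39.53127767640388 37.50562345945441 mid -1.0128271084747347 gaps []
240 2424 y -39.3030772233683 37.347627272096204 mid -0.9777249756360469 gaps []
246 5511 y -39.59588885753981 37.41199187208897 mid -1.0919484927254217 gaps []
catch 81 [ 96.11 -10.14  31.23] [97.63  7.24 35.32] [592.12 289.32 108.45] [596.91 306.48 112.55]
zmax 252.17086005668693
slot -18 z(tool) upper edge -83.13546060042938 sill -41.18127493393826
slot 18 z(tool) upper edge -82.20856357591651 sill -41.18393118397307
claw 1213 y [-22.58 -13.47] xmax 89.92640921943384 ztop -76.12451269552274
claw 1209 y [13.24 22.23] xmax 89.78638469280033 ztop -76.07656690580757
```

Emit:
step_arm(
  deltas=[
    [[4,-0.9,0],0,0.3],
    [[9,-0.9,0],0,0.3],
    [[14,-0.9,0],0,0.3],
    [[18,-0.9,0],0,0.3],
    [[21,-0.9,0],0,0.3],
    [[22,-0.9,0],0,0.3],
    [[22,-0.9,0],0,0.3],
    [[22,-0.9,0],0,0.3],
  ],
)

```text
t: 8.9
tcp_pos: [0.5214, 0.3129, 0.1439]
tcp_rot: [[0.978, -0.208, -0.0], [-0.208, -0.978, -0.0], [-0.0, 0.0, -1.0]]
contact_force: [0.7, 0.7, -3.8]
finger_gap: 0.484
grip_force: 40.0
```

```bash
python3 meas.py w4; python3 face.py | grep -v "^[12].. "
```

```text
cam-in-tool [  75.8   -0.  -167.7]
rack top edge 7276 [ 74.8  -0.9 -84.3] [ 70.6 -38.9 -95. ] [ 95.   38.2 -80.5] ((82.80018615722656, -0.39679718017578125), (24.38266372680664, 77.0960922241211), 0.0010650824988260865)
upr 0.24 19450 [584.6 298.4 247.8] ((586.1461791992188, 299.14276123046875), (78.21460723876953, 86.36302185058594), 77.99139404296875)
upr 0.13 25638 [594.8 297.4 203.1] ((587.844970703125, 299.0515441894531), (77.09874725341797, 89.7181167602539), 79.01078033447266)
t 8.95 tcp [0.5 0.3 0.1] yaw_y -101.99 F [-0.3  0.9 -3. ] gap 0.4855854364422691 -> [0. 0. 0.] ('tool turn', np.float64(0.0002))
face x = k.(y,z,1) [-0.   -0.08 70.92] n 8693 resid 1.7927890297993034
zmax 255.19988322381548
slot -18 z(tool) upper edge -92.07194264234566 sill -86.32248193686011
slot 18 z(tool) upper edge -96.50590136806095 sill -90.63063984752647
claw 645 y [-27.92  -6.79] xmax 89.8289542083265 ztop -76.1908565678967
claw 665 y [ 6.5  28.71] xmax 89.90943366744976 ztop -76.14809431833748
```

Emit:
step_arm(
  deltas=[
    [[0.8,0,0],0,0.3],
    [[0.8,0,2],0,0.3],
    [[0.8,0,5],0,0.3],
    [[0.8,0,8],0,0.3],
    [[0.8,0,11],0,0.3],
    [[0.8,0,12.5],0,0.3],
    [[0.8,0,12.5],0,0.3],
    [[0.8,0,12.5],0,0.3],
  ],
)

```text
t: 9.62
tcp_pos: [0.5221, 0.3127, 0.1313]
tcp_rot: [[0.978, -0.208, -0.0], [-0.208, -0.978, -0.0], [-0.0, 0.0, -1.0]]
contact_force: [-0.4, -0.5, -3.5]
finger_gap: 0.488
grip_force: 40.0
```

Emit:
step_arm(
  deltas=[
    [[0,0,1],0,0.3],
    [[0,0,1],0,0.3],
    [[0,0,1],0,0.3],
  ],
)

```text
t: 9.87
tcp_pos: [0.5223, 0.3128, 0.1307]
tcp_rot: [[0.978, -0.208, 0.0], [-0.208, -0.978, 0.0], [0.0, -0.0, -1.0]]
contact_force: [1.1, -0.1, -5.1]
finger_gap: 0.489
grip_force: 40.0
```

Emit:
step_arm(
  deltas=[
    [[0,0,1],0,0.3],
    [[0,0,1],0,0.3],
    [[0,0,1],0,0.3],
  ],
)

```text
t: 10.12
tcp_pos: [0.5222, 0.3127, 0.1295]
tcp_rot: [[0.978, -0.208, 0.0], [-0.208, -0.978, -0.0], [0.0, 0.0, -1.0]]
contact_force: [-0.3, 0.0, -3.5]
finger_gap: 0.49
grip_force: 40.0
```

Emit:
step_arm(
  deltas=[
    [[0,0,0.7],0,0.3],
    [[0,0,0.7],0,0.3],
    [[0,0,0.7],0,0.3],
  ],
)

```text
t: 10.37
tcp_pos: [0.5222, 0.3127, 0.1288]
tcp_rot: [[0.978, -0.208, -0.0], [-0.208, -0.978, -0.0], [-0.0, 0.0, -1.0]]
contact_force: [-0.3, -0.2, -3.6]
finger_gap: 0.489
grip_force: 40.0
```

Emit:
step_arm(
  deltas=[
    [[0,0,0],0,0.55],
    [[0,0,0],0,0.6],
    [[0,0,0],0,0.7],
    [[0,0,0],0,0.8],
    [[0,0,0],0,0.8],
    [[0,0,0],0,0.8],
    [[0,0,0],0,0.8],
    [[0,0,0],0,0.8],
  ],
  force=10,
)

```text
t: 11.03
tcp_pos: [0.5222, 0.3128, 0.1289]
tcp_rot: [[0.978, -0.208, 0.0], [-0.208, -0.978, 0.0], [0.0, -0.0, -1.0]]
contact_force: [0.2, 0.1, -0.4]
finger_gap: 0.797
grip_force: 0.0
```

```bash
python3 meas.py w5; python3 face.py | grep claw; python3 - <<'E'
from h import *
c=camera("scene"); f=c["frame"][140:260,300:420]; g=cv2.resize(f,(400,400),interpolation=cv2.INTER_CUBIC)
w=cv2.resize(cv2.imread("pics/w5.png"),(400,400)); cv2.imwrite("pics/hang.png",np.hstack([g,w]))
d=np.load("w.npz");L=d["loc"]
b=L[(abs(L[:,1])<18)&(L[:,0]>20)&(L[:,0]<65)&(abs(L[:,2]+20)<15)]
print("bar slope dz/dx,z0",np.polyfit(b[:,0],b[:,2],1),len(b))
E
```

```text
cam-in-tool [  75.7   -0.  -167.8]
rack top edge 6771 [ 70.9  -0.1 -82.5] [ 66.6 -38.8 -95. ] [ 95.   38.1 -80.5] ((80.81674194335938, -0.3703117370605469), (28.34477424621582, 76.94512939453125), 0.012543171644210815)
upr 0.24 2311 [559.5 303.4 248.8] ((578.5259399414062, 300.9512023925781), (75.03152465820312, 70.78005981445312), 78.15801239013672)
upr 0.13 33098 [592.5 297.6 200.7] ((588.4271240234375, 298.808837890625), (77.1841049194336, 91.2820816040039), 81.03140258789062)
t 11.0833 tcp [0.5 0.3 0.1] yaw_y -101.98 F [ 0.2 -0.2  0.7] gap 0.7959390533008522 -> [0. 0. 0.] ('tool turn', np.float64(0.0003))
claw 14 y [-22.12 -17.27] xmax 86.38334797360505 ztop -74.50976417044045
bar slope dz/dx,z0 [ -0.02990357 -16.11639632] 5075
```

View pics/hang.png

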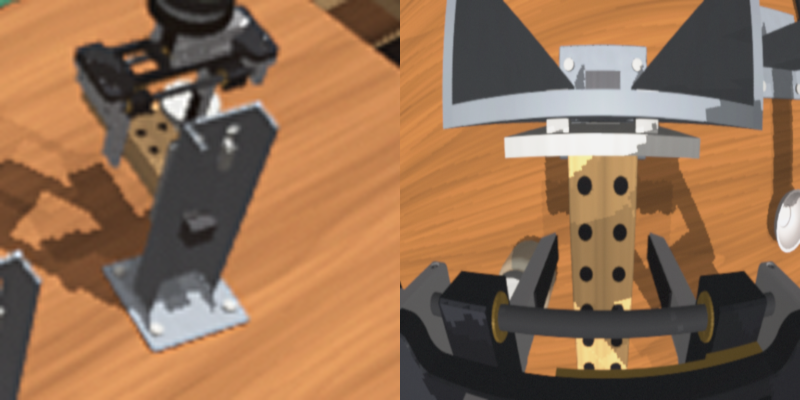

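It hangs on its own with both necks in the slots (wrist part, about (557,127) and (647,127)), drooping about 0.03 rad. The fingers are clear. I'll rise, close and back off 20 mm to press.

Emit:
step_arm(
  deltas=[
    [[0,0,-12],0,0.8],
    [[0,0,-35],0,0.8],
    [[0,0,-58],0,0.8],
    [[0,0,-68],0,0.8],
    [[-5,0,-70],0,0],
    [[-12,0,-70],0,0],
    [[-18,-0.4,-70],0,0],
    [[-20,-0.4,-70],0,0],
    [[-20,-0.4,-70],0,0],
    [[-20,-0.4,-70],0,0],
  ],
)

```text
t: 11.97
tcp_pos: [0.5018, 0.3172, 0.1976]
tcp_rot: [[0.978, -0.207, -0.002], [-0.207, -0.978, -0.001], [-0.002, 0.001, -1.0]]
contact_force: [-0.1, -0.2, -0.0]
finger_gap: 0.411
grip_force: 0.0
```

Emit:
step_arm(
  deltas=[
    [[0,0,8],0,0],
    [[0,0,18],0,0],
    [[0,0,28],0,0],
    [[0,0,35],0,0],
    [[0,0,38],0,0],
    [[0,0,39],0,0],
    [[0,0,39],0,0],
    [[0,0,39],0,0],
  ],
)

```text
t: 12.63
tcp_pos: [0.503, 0.3174, 0.1601]
tcp_rot: [[0.978, -0.208, 0.001], [-0.208, -0.978, 0.0], [0.001, -0.0, -1.0]]
contact_force: [-0.8, -1.5, -0.2]
finger_gap: 0.008
grip_force: 0.0
```

```bash
cat > bar.py <<'E'
from h import *
import sys
c=camera("wrist"); o=status.get_obs(); w=wcloud(c).reshape(-1,3); w=w[~np.isnan(w[:,0])]
L=(w-np.array(o["tcp_pos"]))@np.array(o["tcp_rot"])*1000; zt=o["tcp_pos"][2]*1000
b=L[(abs(L[:,1])<16)&(L[:,0]>25)&(L[:,0]<75)]; zw=zt-b[:,2]; k=(zw>125)&(zw<165); p=np.polyfit(b[k,0]-95,zw[k],1)
print("bar top world z at plate",p[1].round(1),"slope",p[0].round(4),k.sum())
t=L[(abs(L[:,1])<36)&(abs(L[:,0]-92)<5)]; zw=zt-t[:,2]; zw=zw[(zw>190)&(zw<225)]; print("plate top z",np.median(zw).round(1),len(zw)); to(o["tcp_pos"])
E
python3 bar.py
```

```text
bar top world z at plate 147.4 slope 0.0354 4094
plate top z 210.9 4579
t 12.6833 tcp [0.5032 0.3175 0.1604] yaw_y -101.99 F [ 0.1  0.4 -0.5] gap 0.005583914002173273 -> [0. 0. 0.]
```

Emit:
step_arm(
  deltas=[
    [[0,0,2],0,0],
    [[0,0,4],0,0],
    [[0,0,5],0,0],
    [[0,0,6],0,0],
    [[0,0,7],0,0],
    [[0,0,7],0,0],
  ],
)

```text
t: 13.18
tcp_pos: [0.5031, 0.3175, 0.1547]
tcp_rot: [[0.978, -0.208, 0.001], [-0.208, -0.978, 0.0], [0.001, -0.001, -1.0]]
contact_force: [-3.0, -1.0, 7.1]
finger_gap: 0.008
grip_force: 3.6
```

Emit:
step_arm(
  deltas=[
    [[0,0,1],0,0],
    [[0,0,2],0,0],
    [[0,0,2],0,0],
  ],
)

```text
t: 13.43
tcp_pos: [0.5031, 0.3178, 0.154]
tcp_rot: [[0.978, -0.207, 0.002], [-0.207, -0.978, 0.001], [0.001, -0.001, -1.0]]
contact_force: [-4.0, -1.7, 12.5]
finger_gap: 0.01
grip_force: 6.2
```

Emit:
step_arm(
  deltas=[
    [[0,0,1],0,0],
    [[0,0,1.5],0,0],
    [[0,0,1.5],0,0],
    [[0,0,1.5],0,0],
  ],
)

```text
t: 13.77
tcp_pos: [0.5032, 0.318, 0.1533]
tcp_rot: [[0.978, -0.207, 0.002], [-0.207, -0.978, 0.001], [0.002, -0.002, -1.0]]
contact_force: [-5.3, -1.5, 15.6]
finger_gap: 0.007
grip_force: 7.7
```

Emit:
step_arm(
  deltas=[
    [[0,0,0.8],0,0],
    [[0,0,1.5],0,0],
    [[0,0,1.5],0,0],
    [[0,0,1.5],0,0],
  ],
)

```text
t: 14.1
tcp_pos: [0.5032, 0.3176, 0.1489]
tcp_rot: [[0.978, -0.207, 0.002], [-0.207, -0.978, 0.001], [0.002, -0.001, -1.0]]
contact_force: [-0.6, -0.8, 0.4]
finger_gap: 0.004
grip_force: 0.0
```

```bash
python3 bar.py
```

```text
bar top world z at plate 135.3 slope 0.038 4038
plate top z 199.2 4699
t 14.15 tcp [0.5028 0.3174 0.1481] yaw_y -101.98 F [-0.4  0.6  0.2] gap 0.004782512584985226 -> [0. 0. 0.]
```

It dropped about 11.7 mm, putting the plate top at 199 (home is 200). One more light press will make sure it is fully home.

Emit:
step_arm(
  deltas=[
    [[0,0,3],0,0],
    [[0,0,5],0,0],
    [[0,0,6],0,0],
    [[0,0,7],0,0],
    [[0,0,8],0,0],
    [[0,0,8],0,0],
  ],
)

```text
t: 14.65
tcp_pos: [0.5029, 0.3175, 0.1431]
tcp_rot: [[0.978, -0.207, 0.0], [-0.207, -0.978, 0.0], [0.0, -0.0, -1.0]]
contact_force: [-6.6, -3.2, 16.0]
finger_gap: 0.004
grip_force: 8.7
```

```bash
python3 bar.py
```

```text
bar top world z at plate 135.2 slope 0.0405 4267
plate top z 199.2 5387
t 14.7 tcp [0.5029 0.3175 0.1431] yaw_y -101.98 F [-6.6 -2.5 16.6] gap 0.006068216317813872 -> [0. 0. 0.]
```

Emit:
step_arm(
  deltas=[
    [[0,0,-10],0,0],
    [[0,0,-35],0,0],
    [[0,0,-70],0,0],
    [[-10,0,-100],0,0],
    [[-40,0,-130],0,0],
    [[-75,0,-150],0,0],
    [[-100,0,-160],0,0],
    [[-110,0,-160],0,0],
    [[-110,0,-160],0,0],
    [[-110,0,-160],0,0],
  ],
)

```text
t: 15.53
tcp_pos: [0.395, 0.3398, 0.2984]
tcp_rot: [[0.978, -0.207, -0.001], [-0.207, -0.978, -0.001], [-0.001, 0.002, -1.0]]
contact_force: [0.1, 0.3, 0.2]
finger_gap: 0.006
grip_force: 0.0
```

```bash
python3 - <<'E'
from h import *
c=camera("wrist"); o=status.get_obs(); w=wcloud(c).reshape(-1,3); w=w[~np.isnan(w[:,0])]
p=w[(np.hypot(w[:,0]-.593,w[:,1]-.297)<.045)&(w[:,2]>.185)&(w[:,2]<.215)]
L=(w-np.array([.5964,.2963,0]))@np.c_[[.978,-.207,0],[.207,.978,0],[0,0,1]]*1000
t=L[(L[:,0]<-2)&(L[:,0]>-12)&(abs(L[:,1])<38)&(L[:,2]>190)]; print("plate top",np.percentile(t[:,2],[10,50,90]).round(1))
b=L[(L[:,0]<-15)&(L[:,0]>-170)&(abs(L[:,1])<18)&(L[:,2]>115)&(L[:,2]<145)]; print("bar",np.polyfit(b[:,0],b[:,2],1))
s=camera("scene")["frame"][130:320,220:420]; cv2.imwrite("pics/end.png",np.hstack([cv2.resize(s,(420,400)),cv2.resize(c["frame"],(380,400))])); print(o["contact_force"])
E
```

```text
Traceback (most recent call last):
IndexError: index -1 is out of bounds for axis 0 with size 0
```

```bash
python3 - <<'E'
from h import *
c=camera("wrist"); o=status.get_obs(); w=wcloud(c).reshape(-1,3); w=w[~np.isnan(w[:,0])]
L=(w-np.array([.5964,.2963,0]))@np.c_[[.978,-.207,0],[.207,.978,0],[0,0,1]]*1000
m=(abs(L[:,1])<38)&(L[:,0]>-30)&(L[:,0]<10); h=np.histogram(L[m,2],bins=range(60,270,10)); print(h[0],h[1][:-1])
t=L[m&(L[:,2]>185)&(L[:,2]<206)&(L[:,0]<-1)]
if len(t): print("plate",t.min(0),t.max(0))
b=L[(L[:,0]<-15)&(L[:,0]>-170)&(abs(L[:,1])<18)&(L[:,2]>110)&(L[:,2]<150)]; print("bar",len(b)); 
if len(b): print(np.polyfit(b[:,0],b[:,2],1))
s=camera("scene")["frame"][130:320,220:420]; cv2.imwrite("pics/end.png",np.hstack([cv2.resize(s,(420,400)),cv2.resize(c["frame"],(380,400))]))
E
```

```text
[ 36  35   1   1  43  55  69 903 163 237 223 142   0   0   0   0   0   0
   0   0] [ 60  70  80  90 100 110 120 130 140 150 160 170 180 190 200 210 220 230
 240 250]
bar 4293
[3.76842830e-02 1.35362004e+02]
```

View pics/end.png

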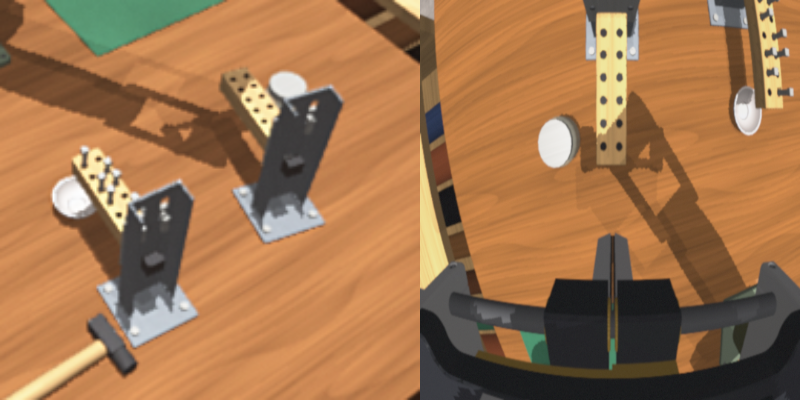

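The rack hangs like its neighbour: claws visible through the slots at about (310,115), catch box out at (292,165). The jar, dish and hammer have not moved, and the gripper is clear. Handing in.

```bash
python3 -c "
from station import ctrl; print(ctrl.sign_off())"
```

```text
the job is handed in; nothing more can be done
None
```

I hung the rack on the empty upright, let it rest on the catch, then pressed it down until it dropped to its home height and would go no lower; the job is handed in with the gripper clear, though I inferred that the catch locked and did not see it.

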